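Weight down the glued trivets

ROBOT

A 6-joint arm with a two-finger parallel gripper is mounted at the origin on the work surface. World frame = base frame: x ahead of the robot, y to its left, z up, the work surface at z = 0. Lengths are in m, angles in rad, forces in N, time in s.
With the tool pointing down it reaches from about 0.375 to 0.9 m from the base axis. Payload 3.1 kg.
Tool frame: the origin (TCP) lies at the very end of the fingers, on their centre line; the grasp point (between the pads) lies 19 mm behind it; z points along the fingers, y is the line along which they close (so a half turn about z gives the same grasp; the last joint's range is limited). The gripper opens to 85 mm and grips with 20 to 120 N. Pads are 22 mm wide; open, the fingers measure 114 mm over their backs; the gripper's body (76 mm by 85 mm) begins 54 mm behind the grasp point. The pads swing forward as they close: fully open they stand 13 mm farther back than shut.
Start: joints at [-1.405, 0.527, 1.433, -0, 1.181, -0.178], TCP at [0.211, -0.588, 0.231] pointing down, gripper open.
Joint ranges: [-3.08, 3.08], [-0.75, 2.2], [0.22, 2.44], [-1.43, 4.57], [0, 2.65], [-2.85, 2.85]. Speed limits (rad/s): [2.79, 2.79, 3.14, 3.14, 3.14, 3.14].

INTERFACE

Orientations are given as a unit quaternion [x, y, z, w].
In Python, from station import sense, snapshot, camera_params, sign_off gives the robot as it stands.
- The arm moves only by the shell command python3 -m handwheel 'ROWS' [OPENING] [FORCE]. ROWS is JSON, a list that holds one entry, the list of rows, each a list of 4 numbers: the shift along the tool's x, y, z in units of 25 mm (1.0 is 25 mm), then the turn about the tool's z in units of 6 degrees (1.0 is 6 degrees). A call has 1 to 20 rows; each row shifts and turns the commanded pose from where the row before left it, along the tool's axes as they then stand; what a row does not reach is not made up. A row lasts 1/8 s, in which the tool goes at most 62.5 mm and 10.7 degrees, less where a joint would pass 70% of its speed; a pose out of reach is approached as far as the arm can. A call is refused whole if a number of a shift passes 1 or a number of a turn 1, either way. A call with a gripper value outside its range is refused whole. OPENING is the finger opening in mm, from 0 to 85.4, set as the call begins (- or left out, the last holds). The fingers move at their own pace and stop on an object; FORCE is the grip in N (left out, the last holds). Time passes only in rows, so rows that do not move let the fingers close. It gives the time, the measured TCP pose, the force, the opening and the grip force at its end, in the units of the state.
- sense(): the state, without advancing time (a new reading comes with each control period).
- snapshot(name): name is "scene" or "side" or "wrist"; returns (picture, depth): 384x512x3 uint8, red, green, blue; 384x512 float32, m along the optical axis (not along the pixel's ray), 0 where there is no reading.
- camera_params(name): a dict with "mtx" (3x3 intrinsics, pixels), "extrinsics" (4x4, takes a point from camera to world coordinates); the wrist camera has in their place "hand_eye" (4x4, takes a point from camera to tool coordinates, whose origin is the TCP and whose axes are the flange's). Camera axes: x right, y up, looking along -z (the intrinsics and any distortion apply to the point x, -y, -z); pixel columns grow to the right and rows downward; lengths in m; the calibration is good to about 2 mm. A picture is of the moment at which its call begins: read the wrist's pose just before it. camera_params takes no time and is no camera call.
- sign_off(): hands the job in; it is judged then, once.
The state is a dict: "t": time; "q": joint angles; "qd": joint speeds; "tau": joint torques, N m; "tcp_pos": TCP position; "tool_rot": TCP orientation; "force": force on the tool from outside, world axes, zero at the start; "ft_torque": the same for the moment, N m; "finger_gap": opening from 0.0 (shut) to 1.0 (fully open); "gripper_force": force on a finger pad.
Only numpy, scipy, OpenCV 4.12 (cv2) and the standard library are available. Lean on these libraries where they do the work, as an engineer would, in place of code of your own. Each camera call takes 0.05 s, during which the arm holds its last target. There are 200 camera calls.

TASK

Four freshly glued cork trivets lie taped down on the cutting mat. Put on each one the steel pressing weight (those with a wooden grip) of its own shape and size, in the order they were glued: large round first, then the long one, then the square one, the small round one last. Set each weight down gently, flat, centred and lined up with the trivet so that an even border of cork shows all round, and leave the bare steel disc and the glue jar where they are.

Things in the scene. Friction and masses are not known exactly. Their poses are not given: they have to be found in the camera images.
- weight_large_round: A loose pressing weight: a bright steel plate 18 mm thick, round, 84 mm across, 0.6 to 0.9 kg. A round dark wooden knob, 24 mm across and 32 mm high, stands on its centre (top 50 mm above the underside). Origin: centre of the underside; z up.
- weight_long: A loose pressing weight: a bright steel plate 18 mm thick, oblong, 100 mm along its x by 46 mm along its y, 0.5 to 0.8 kg. A dark wooden grip block, 40 mm along x, 22 mm along y and 32 mm high, stands on its centre (top 50 mm above the underside). Origin: centre of the underside; z up.
- weight_square: A loose pressing weight: a bright steel plate 18 mm thick, square, 66 mm by 66 mm, sides along its x and y, 0.5 to 0.75 kg. A dark wooden grip block, 40 mm along x, 22 mm along y and 32 mm high, stands on its centre (top 50 mm above the underside). Origin: centre of the underside; z up.
- weight_small_round: A loose pressing weight: a bright steel plate 18 mm thick, round, 56 mm across, 0.3 to 0.45 kg. A round dark wooden knob, 24 mm across and 32 mm high, stands on its centre (top 50 mm above the underside). Origin: centre of the underside; z up.
- trivet_large_round: A trivet taped down to the bench (it does not move): 6 mm plywood with a 4 mm cork top, 10 mm thick in all, round, 104 mm across. Origin: centre of the underside; z up.
- trivet_long: A trivet taped down to the bench (it does not move): 6 mm plywood with a 4 mm cork top, 10 mm thick in all, oblong, 120 mm along its x by 66 mm along its y. Origin: centre of the underside; z up.
- trivet_square: A trivet taped down to the bench (it does not move): 6 mm plywood with a 4 mm cork top, 10 mm thick in all, square, 86 mm by 86 mm, sides along its x and y. Origin: centre of the underside; z up.
- trivet_small_round: A trivet taped down to the bench (it does not move): 6 mm plywood with a 4 mm cork top, 10 mm thick in all, round, 76 mm across. Origin: centre of the underside; z up.
- bare_disc: A loose plain steel disc without any grip, 56 mm across and 22 mm high, 0.42 kg; a bystander, not a pressing weight. Origin: centre of the underside; z up.
- glue_jar: A loose white glue jar with a black cap, 50 mm across and 70 mm high, 0.14 kg; a bystander. Origin: centre of the underside; z up.
Not all that is in view belongs to the job. Leave any red or turquoise look-alike of the weight_long alone.

How it is judged:
By the outcome, as a careful person would: the job done as asked, in the order asked, and still so for the second after the job is handed in, with the robot touching nothing.
It also fails if it takes over 102 s, if anything falls off the work surface, if the arm or the gripper's body presses on something with over 40 N, if the wrist force passes 120 N, or if a joint passes its speed limit or range.

## Working session

There is one attempt and no reset: what is moved stays moved. The work goes in short steps, Python scripts to look and compute and a shell command to move; the robot and the scene stay as the last step left them, time stands still between calls to the robot, and variables do not carry over. Pictures are saved under pics/ and viewed, at most 14 in all, crops included, and the job is handed in when it is done.

```bash
mkdir -p pics; ls; python3 - <<'E'
from station import *
import cv2,numpy as np
np.set_printoptions(precision=4,suppress=True)
for n in ("scene","side","wrist"):
    im,d=snapshot(n); np.savez(f"pics/{n}0.npz",im=im,d=d)
    cv2.imwrite(f"pics/{n}0.png",im[...,::-1])
    print(n,camera_params(n))
s=sense();print({k:s[k] for k in("t","tcp_pos","tool_rot","force","finger_gap")})
E
```

```text
pics
scene {'mtx': array([[389.1809,   0.    , 254.7905],
       [  0.    , 389.1809, 194.8974],
       [  0.    ,   0.    ,   1.    ]]), 'extrinsics': array([[-0.5203, -0.5402,  0.6614,  1.2002],
       [ 0.8537, -0.3477,  0.3876,  0.4047],
       [ 0.0206,  0.7663,  0.6421,  0.6772],
       [ 0.    ,  0.    ,  0.    ,  1.    ]])}
side {'mtx': array([[412.4045,   0.    , 251.3715],
       [  0.    , 412.4045, 188.7825],
       [  0.    ,   0.    ,   1.    ]]), 'extrinsics': array([[-0.8431,  0.381 , -0.3794,  0.1576],
       [-0.5377, -0.6094,  0.5827,  0.5943],
       [-0.0092,  0.6953,  0.7187,  0.7682],
       [ 0.    ,  0.    ,  0.    ,  1.    ]])}
wrist {'mtx': array([[327.8479,   0.    , 254.4616],
       [  0.    , 327.8479, 192.7693],
       [  0.    ,   0.    ,   1.    ]]), 'hand_eye': array([[-0.0006,  0.9481,  0.318 ,  0.0817],
       [ 1.    ,  0.0006, -0.0001,  0.0003],
       [-0.0003,  0.318 , -0.9481, -0.1436],
       [ 0.    ,  0.    ,  0.    ,  1.    ]])}
{'t': 0.15, 'tcp_pos': array([ 0.2112, -0.5876,  0.2306]), 'tool_rot': array([ 0.9852,  0.1715,  0.    , -0.0008]), 'force': array([-0.4032, -0.1989,  0.2206]), 'finger_gap': 0.9999364183907414}
```

View pics/scene0.png

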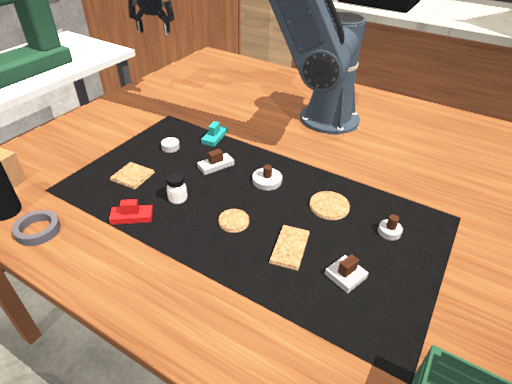

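View pics/side0.png

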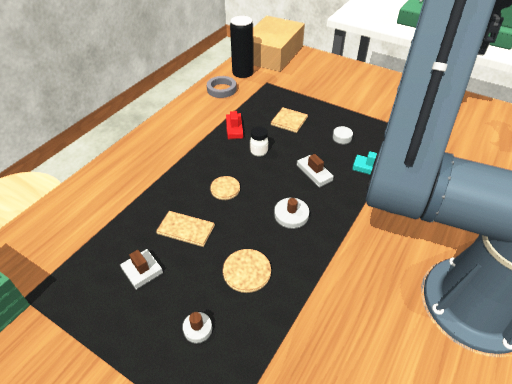

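```bash
cat > h.py <<'E'
from station import *
import cv2,numpy as np
from scipy.spatial.transform import Rotation as R
np.set_printoptions(precision=4,suppress=True)
def pose(s):
    T=np.eye(4);T[:3,:3]=R.from_quat(s["tool_rot"]).as_matrix();T[:3,3]=s["tcp_pos"];return T
def grab(n,s=None):
    """picture, depth, K, camera-to-world"""
    s=sense();p=camera_params(n);im,d=snapshot(n)
    T=pose(s)@p["hand_eye"] if n=="wrist" else p["extrinsics"]
    return im,d,p["mtx"],T
def cast(uv,K,T,z):
    uv=np.asarray(uv,float).reshape(-1,2)
    r=np.c_[(uv[:,0]-K[0,2])/K[0,0],-(uv[:,1]-K[1,2])/K[1,1],-np.ones(len(uv))]@T[:3,:3].T
    return T[:3,3]+r*((z-T[2,3])/r[:,2])[:,None]
def cloud(d,K,T):
    v,u=np.indices(d.shape);c=np.stack([(u-K[0,2])/K[0,0]*d,-(v-K[1,2])/K[1,1]*d,-d],-1)
    P=c@T[:3,:3].T+T[:3,3];P[d<=0]=np.nan;return P
def masks(im):
    h,s,v=[x.astype(int) for x in cv2.split(cv2.cvtColor(im,cv2.COLOR_RGB2HSV))]
    return {"cork":(h>8)&(h<28)&(s>60)&(v>140),"steel":(s<45)&(v>140),"wood":(h<16)&(s>80)&(v>30)&(v<130)}
def blobs(m,amin):
    m=cv2.morphologyEx(m.astype(np.uint8),cv2.MORPH_OPEN,np.ones((2,2),np.uint8))
    return [c for c in cv2.findContours(m,cv2.RETR_EXTERNAL,cv2.CHAIN_APPROX_NONE)[0] if cv2.contourArea(c)>amin]
def shape(P):
    """rect (centre,size,angle of long side deg) and circle of xy points, in mm"""
    q=(np.asarray(P)[:,:2]*1000).astype(np.float32);(c,(w,h),a)=cv2.minAreaRect(q)
    if h>w:w,h,a=h,w,a+90
    cc,r=cv2.minEnclosingCircle(q)
    return np.round(c,1),np.round([w,h],1),round((a+90)%180-90,1),np.round(cc,1),round(2*r,1)
E
python3 - <<'E'
from h import *
for n in("scene","side"):
    z=np.load(f"pics/{n}0.npz");im,d=z["im"],z["d"];p=camera_params(n);K,T=p["mtx"],p["extrinsics"]
    P=cloud(d,K,T);M=masks(im);inb=(P[...,0]>.25)&(P[...,0]<1)&(abs(P[...,1])<.75)
    for k,zp in(("cork",.010),("steel",.018),("wood",.05)):
        m=M[k]&inb&((P[...,2]>.004)|(k=="cork"))&(P[...,2]<.08)
        for c in blobs(m,25 if k=="wood" else 60):
            u=c.reshape(-1,2);b=np.zeros(d.shape,np.uint8);cv2.drawContours(b,[c],-1,1,-1);q=P[(b>0)&m]
            if cv2.contourArea(c)>3000: continue
            top=q[abs(q[:,2]-zp)<.005]
            print(n,k,u.mean(0).round(),"zmed %.3f zmax %.3f"%(np.median(q[:,2]),np.percentile(q[:,2],95)),"| ray",*shape(cast(u,K,T,zp)),"| top",*(shape(top) if len(top)>8 else ()))
E
```

```text
scene cork [350. 262.] zmed 0.051 zmax 0.053 | ray [595.5 302.1] [38.7 21.1] -21.3 [595.1 302.4] 40.9 | top
scene cork [291. 248.] zmed 0.011 zmax 0.013 | ray [627.  169.1] [129.   68.4] 13.4 [626.5 167.9] 140.3 | top [623.5 165.5] [121.4  62.7] 13.6 [624.5 166.3] 129.6
scene cork [234. 221.] zmed 0.011 zmax 0.013 | ray [625.2  10.2] [85.6 74.2] 32.0 [624.1  11.9] 87.0 | top [620.6   7. ] [73. 71.] 22.6 [622.2   7.5] 76.6
scene cork [331. 206.] zmed 0.011 zmax 0.013 | ray [442.6 189.9] [109.7 104.7] 32.6 [442.8 190.2] 115.1 | top [438.5 185.1] [102.1  97.1] 22.7 [438.2 184. ] 105.4
scene cork [133. 176.] zmed 0.012 zmax 0.014 | ray [ 624.6 -330.2] [98.3 95.5] -85.2 [ 625.8 -330.4] 127.8 | top [ 621.9 -335.1] [88.3 85.7] 4.7 [ 621.9 -336.1] 115.7
scene steel [344. 275.] zmed 0.019 zmax 0.021 | ray [637.6 308.7] [76.2 71.2] -19.0 [634.8 309.9] 95.2 | top [632.6 306.2] [66.  63.4] -19.3 [632.5 306.5] 87.1
scene steel [391. 230.] zmed 0.018 zmax 0.021 | ray [456.  350.5] [67.7 51.8] 15.1 [456.5 348.6] 68.7 | top [451.3 348.1] [50.3 46.5] -85.1 [448.1 347.8] 55.3
scene steel [ 35. 225.] z
[... 2815 characters left out ...]
38.2] [73.6 56.2] -58.2 [ 445.7 -337.2] 76.8 | top [ 448.  -342.2] [53.4 50.4] -88.1 [ 447.6 -343.3] 56.8
side steel [222.  86.] zmed 0.025 zmax 0.028 | ray [ 897.6 -370.5] [94.2 86.3] 31.7 [ 898.9 -371.2] 97.1 | top [ 904.4 -365. ] [90.1 69.2] -85.7 [ 897.4 -365.5] 90.1
side wood [198. 326.] zmed 0.033 zmax 0.044 | ray [432.5 360.1] [21.9 16.6] 44.5 [434.7 358.5] 23.4 | top
side wood [142. 268.] zmed 0.033 zmax 0.044 | ray [608.2 317.5] [34.5 22.5] -20.2 [608.9 319.2] 38.1 | top
side wood [293. 209.] zmed 0.033 zmax 0.045 | ray [421.   17.1] [23.9 21.2] -68.9 [421.5  15.7] 27.7 | top
side wood [317. 166.] zmed 0.034 zmax 0.045 | ray [ 442.  -141.5] [46.5 39.6] 0.6 [ 445.  -141.5] 54.8 | top
```

Candidates in the scene view:
- **Large round weight:** knobbed disc at (268,178). Could be confused with the small knobbed disc (391,229), the bare disc (170,145) and the jar (177,190).
- **Long weight:** white with a brown grip at (216,163). Its look-alikes are turquoise (214,133) and red (131,213).
- **Square weight:** at (347,272).

The first target is (268,178), which measures 84 mm across. I'll hover there and check it with a close crop.

```bash
cat >> h.py <<'E'
def plan(x,y,z,yaw=None):
    """prints tool-axis shift (units, AFTER any turn) and turn units to reach world mm / yaw of tool x in deg"""
    T=pose(sense());y0=np.degrees(np.arctan2(T[1,0],T[0,0]));yaw=y0 if yaw is None else yaw
    dt=(yaw-y0+180)%360-180;Rz=R.from_euler("z",dt,degrees=True).as_matrix()@T[:3,:3]
    print("now",T[:3,3]*1000,"yaw %.2f"%y0,"| shift",Rz.T@(np.array([x,y,z])/1000-T[:3,3])/.025,"turn %.3f"%(-dt/6))
E
python3 -m handwheel '[[[0.4,-0.45,0.222,0],[0.814,-0.945,0.222,0],[0.814,-0.945,0.222,0],[0.814,-0.945,0.222,0],[0.814,-0.945,0.222,0],[0.814,-0.945,0.222,0],[0.814,-0.945,0.222,0],[0.814,-0.945,0.222,0],[0.814,-0.945,0.222,0],[0.814,-0.945,0.222,0],[0.814,-0.945,0.222,0],[0.814,-0.945,0.222,0],[0.814,-0.945,0.222,0],[0.814,-0.945,0.222,0],[0.814,-0.945,0.222,0],[0.814,-0.945,0.222,0],[0.814,-0.945,0.222,0],[0.814,-0.945,0.222,0],[0.814,-0.945,0.222,0],[0.814,-0.945,0.222,0]]]' 60 60
python3 -m handwheel '[[[0.4,-0.5,0,0],[0,0,0,0],[0,0,0,0]]]'
cat > w.py <<'E'
from h import *
import sys
name,tgt=sys.argv[1],sys.argv[2:]
im,d,K,T=grab("wrist");np.savez(f"pics/{name}.npz",im=im,d=d,K=K,T=T);cv2.imwrite(f"pics/{name}.png",im[...,::-1])
P=cloud(d,K,T);M=masks(im)
for k,zp,tol in(("cork",.010,.004),("steel",.018,.004),("steel",.028,.004),("wood",.05,.004)):
    m=(abs(P[...,2]-zp)<tol)&(M[k]|(k=="wood"))
    for c in blobs(m,300):
        b=np.zeros(d.shape,np.uint8);cv2.drawContours(b,[c],-1,1,-1);u=c.reshape(-1,2)
        print(k,zp,u.mean(0).round(),"z %.4f"%np.median(P[(b>0)&m][:,2]),"| ray",*shape(cast(u,K,T,zp)))
print(sense()["t"]);plan(*map(float,tgt)) if tgt else 0
E
python3 w.py w1 434 -4.5 120
```

```text
t: 2.65
tcp_pos: [0.4284, -0.0193, 0.1201]
tool_rot: [0.985, 0.172, -0.0, -0.0]
force: [-0.3, -0.3, 0.4]
finger_gap: 0.704
gripper_force: 0.0
t: 3.02
tcp_pos: [0.4336, -0.0059, 0.1203]
tool_rot: [0.985, 0.172, -0.0, -0.0]
force: [-0.0, -0.3, -0.5]
finger_gap: 0.703
gripper_force: 0.0
cork 0.01 [ 38. 100.] z 0.0109 | ray [439.7 163.7] [103.7  65.1] 5.9 [437.4 181.8] 104.8
steel 0.018 [450. 229.] z 0.0191 | ray [ 452.3 -170.1] [99.8 49.3] -25.8 [ 451.8 -171.3] 108.4
steel 0.018 [255. 191.] z 0.0190 | ray [432.7  -7.6] [83.2 83.2] -8.3 [432.8  -7.4] 84.3
wood 0.05 [472. 253.] z 0.0509 | ray [ 452.5 -169.6] [39.9 25.7] -25.9 [ 452.1 -169.7] 45.3
wood 0.05 [256. 207.] z 0.0509 | ray [433.4  -7.5] [23.9 22.4] 19.7 [433.6  -7.5] 24.6
3.075
now [433.7904  -6.2192 120.3719] yaw 19.72 | shift [ 0.0311 -0.0619  0.0149] turn -0.000
```

View pics/w1.png

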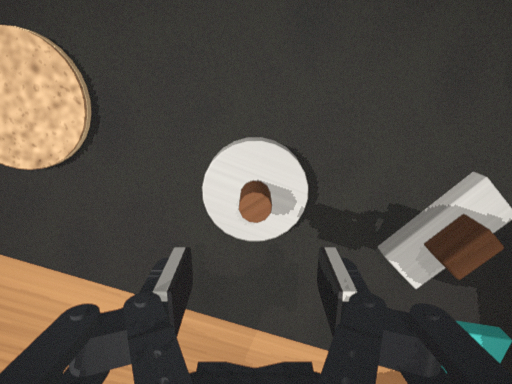

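The knobbed 84 mm disc at (255,190) is the large round weight, with its knob top at (256,207). The large trivet is partly in view at (38,100), so I'll fit its arc and then pick.

```bash
cat >> h.py <<'E'
def circ(P):
    """least-squares circle of xy points -> centre, diameter in mm"""
    A=np.c_[2*P[:,:2],np.ones(len(P))];s=np.linalg.lstsq(A,(P[:,:2]**2).sum(1),rcond=None)[0]
    return s[:2]*1000,2000*np.sqrt(s[2]+s[0]**2+s[1]**2)
E
python3 - <<'E'
from h import *
z=np.load("pics/w1.npz");im,d,K,T=[z[k] for k in("im","d","K","T")];P=cloud(d,K,T)
m=(abs(P[...,2]-.011)<.004)&masks(im)["cork"]
c=max(blobs(m,3000),key=cv2.contourArea).reshape(-1,2);c=c[(c[:,0]>2)]
print(circ(cast(c,K,T,.01)))
E
python3 -m handwheel '[[[-0.04,0.04,0.6,0],[0,0,0.9,0],[0,0,0.9,0],[0,0,0.8,0],[0,0,0.5,0],[0,0,0.23,0],[0,0,0,0],[0,0,0,0]]]'
python3 -m handwheel '[[[0,0,0,0],[0,0,0,0],[0,0,0,0],[0,0,0,0],[0,0,0,0],[0,0,0,0]]]' 10 80
```

```text
(array([437.529 , 184.3452]), np.float64(102.60280559473965))
t: 4.08
tcp_pos: [0.434, -0.0073, 0.0225]
tool_rot: [0.985, 0.172, 0.0, 0.0]
force: [0.4, 0.2, 1.0]
finger_gap: 0.701
gripper_force: 0.0
t: 4.82
tcp_pos: [0.4336, -0.007, 0.0227]
tool_rot: [0.985, 0.172, 0.0, 0.0]
force: [-0.7, 1.6, 6.4]
finger_gap: 0.256
gripper_force: 78.0
```

```bash
python3 -m handwheel '[[[0,0,-0.3,0],[0,0,-0.7,0],[0.1,-0.3,-0.6,0],[0.32,-0.8,0,0],[0.32,-0.8,0,0],[0.32,-0.8,0,0],[0.32,-0.8,0,0],[0.32,-0.8,0,0],[0.32,-0.8,0,0],[0.32,-0.85,0,0],[0.32,-0.8,0,0],[0.25,-0.7,0,0],[0.16,-0.5,0,0],[0,0,0,0],[0,0,0,0]]]'
python3 w.py w2 437.8 184.5 32.7
```

```text
t: 6.7
tcp_pos: [0.4383, 0.2053, 0.0619]
tool_rot: [0.985, 0.172, -0.001, 0.0]
force: [0.5, -0.7, -7.2]
finger_gap: 0.256
gripper_force: 79.1
cork 0.01 [311. 195.] z 0.0110 | ray [460.3 172.7] [104.2  52.1] 62.2 [439.7 183.6] 104.3
cork 0.01 [433.  23.] z 0.0110 | ray [577.1 154. ] [67.3 26.3] -76.3 [577.3 154.1] 71.9
steel 0.018 [ 32. 131.] z 0.0189 | ray [447.3 340.2] [55.2 39.8] 5.8 [446.5 347.2] 55.6
6.75
now [438.4016 205.1705  61.9433] yaw 19.73 | shift [-0.3007  0.7701  1.1701] turn -0.000
```

View pics/w2.png

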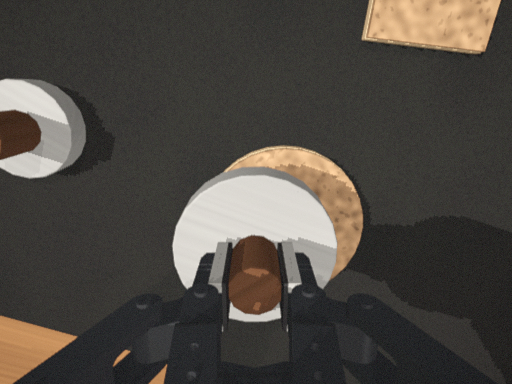

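The held weight sits at (255,245) and the trivet shows behind it at (311,195). I overshot about 20 mm in y, so I'll correct using arc fits of both.

```bash
cat > arc.py <<'E'
from h import *
import sys
# arc fits in a saved wrist picture: held plate (top at z=argv[2] mm) and cork disc under it
from scipy.optimize import least_squares
def arcfit(pts,D):
    f=lambda c:np.hypot(pts[:,0]-c[0],pts[:,1]-c[1])*1000-D/2
    r=least_squares(f,pts[:,:2].mean(0),loss="soft_l1");return r.x*1000,np.sqrt(np.mean(r.fun**2))
name,zp,D,Dt=sys.argv[1],float(sys.argv[2])/1000,float(sys.argv[3]),float(sys.argv[4])
z=np.load(f"pics/{name}.npz");im,d,K,T=[z[k] for k in("im","d","K","T")];P=cloud(d,K,T);M=masks(im)
for lab,m,zz,DD in(("plate",(abs(P[...,2]-zp)<.004)&M["steel"],zp,D),("cork",(abs(P[...,2]-.011)<.004)&M["cork"],.010,Dt)):
    bs=[b.reshape(-1,2) for b in blobs(m,400)]
    for c in sorted(bs,key=len)[::-1][:2]:
        q=cast(c,K,T,zz);h=cv2.convexHull((q[:,:2]*1e5).astype(np.int32)).reshape(-1,2)/1e5
        x,e=arcfit(q[cv2.convexHull(c.reshape(-1,1,2),returnPoints=False).ravel()],DD);x2=x;
        g=abs(np.hypot(*(q[:,:2]*1000-x).T)-DD/2)<2.5
        if g.sum()>20:x2,e=arcfit(q[g],DD)
        print(lab,c.mean(0).round(),x2,"rms %.2f n %d"%(e,g.sum()))
E
python3 arc.py w2 57.4 84 104
python3 -m handwheel '[[[-0.15,0.4,0.2,0],[-0.15,0.37,0,0],[0,0,0,0],[0,0,0,0]]]'
python3 w.py w3 438.2 184.3 32.7; python3 arc.py w3 53 84 104
```

```text
plate [256. 233.] [437.4671 204.3349] rms 0.62 n 310
plate [255. 315.] [438.808  204.3934] rms 1.75 n 82
cork [311. 194.] [436.9677 184.9057] rms 0.47 n 250
cork [435.  22.] [610.1544 160.259 ] rms 1.53 n 67
t: 7.25
tcp_pos: [0.4384, 0.1848, 0.0571]
tool_rot: [0.985, 0.171, 0.0, -0.0]
force: [0.7, -0.4, -7.8]
finger_gap: 0.25
gripper_force: 79.2
cork 0.01 [253. 179.] z 0.0110 | ray [459.5 193.8] [102.8  57. ] -67.6 [438.4 185. ] 103.2
cork 0.01 [402.  15.] z 0.0109 | ray [570.3 151.9] [68.1 17.7] -70.3 [573.2 152.9] 68.8
steel 0.018 [ 11. 126.] z 0.0189 | ray [448.1 328.3] [49.4 16.2] 5.8 [447.4 335.8] 49.4
wood 0.05 [257. 315.] z 0.0533 | ray [402.  170.8] [28.4 11.1] -71.8 [403.2 171. ] 29.1
wood 0.05 [260. 235.] z 0.0532 | ray [447.5 187.2] [84.3 64.4] -70.3 [437.7 183.8] 85.8
7.3
now [438.4066 185.0383  57.1556] yaw 19.72 | shift [-0.0182  0.025   0.9782] turn -0.000
plate [256. 233.] [437.6107 183.8991] rms 0.69 n 307
cork [253. 178.] [436.9654 184.2974] rms 0.63 n 275
cork [402.  15.] [608.2222 162.4638] rms 1.32 n 66
```

```bash
python3 -m handwheel '[[[0,0,0.4,0],[0,0,0.3,0],[0,0,0.13,0],[0,0,0.06,0],[0,0,0.04,0],[0,0,0,0],[0,0,0,0]]]'
```

```text
t: 8.18
tcp_pos: [0.4383, 0.1852, 0.034]
tool_rot: [0.985, 0.172, 0.0, 0.0]
force: [0.4, 0.6, -6.8]
finger_gap: 0.255
gripper_force: 79.2
```

```bash
python3 -m handwheel '[[[0,0,0.03,0],[0,0,0.03,0],[0,0,0,0]]]'
```

```text
t: 8.55
tcp_pos: [0.4383, 0.1851, 0.0328]
tool_rot: [0.985, 0.172, 0.0, 0.0]
force: [-1.0, -0.8, -0.5]
finger_gap: 0.256
gripper_force: 80.1
```

```bash
python3 -m handwheel '[[[0,0,0,0],[0,0,0,0],[0,0,0,0],[0,0,0,0],[0,0,-0.3,0],[0,0,-0.7,0],[0,0,-0.9,0],[0,0,-0.9,0],[0,0,-0.7,0],[0,0,0,0]]]' 60 80
python3 w.py w4 452.3 -169.8 120 -25.8; python3 arc.py w4 28 84 104
```

```text
t: 9.8
tcp_pos: [0.4391, 0.1854, 0.1213]
tool_rot: [0.985, 0.172, 0.002, 0.0]
force: [0.3, -0.3, -0.8]
finger_gap: 0.705
gripper_force: 0.0
cork 0.01 [254. 176.] z 0.0110 | ray [442.4 186.9] [102.8  92.9] -63.4 [437.6 184.5] 104.2
cork 0.01 [365.  23.] z 0.0110 | ray [580.6 154.6] [66.7 33.4] -76.2 [580.9 154.8] 73.9
steel 0.018 [ 52. 111.] z 0.0189 | ray [447.3 345.5] [55.2 50.8] 27.8 [446.2 347. ] 56.1
steel 0.028 [255. 197.] z 0.0290 | ray [437.5 183.7] [83.  82.9] -8.7 [437.7 184. ] 84.4
wood 0.05 [ 23. 116.] z 0.0508 | ray [447.2 346. ] [25.7 23. ] -57.4 [447.3 346.1] 25.9
9.85
now [438.3995 185.1959 120.4128] yaw 19.76 | shift [ 6.6808 12.5424  0.0308] turn 7.593
plate [255. 197.] [437.7167 183.8244] rms 0.68 n 305
cork [254. 176.] [437.1082 184.1646] rms 0.89 n 308
cork [365.  23.] [611.4099 161.8016] rms 1.43 n 57
```

```bash
python3 -m handwheel '[[[0,0,0,0.95],[0,0,0,0.95],[0,0,0,0.95],[0,0,0,0.95],[0,0,0,0.95],[0,0,0,0.95],[0,0,0,0.95],[0,0,0,0.94],[0.4,0.7,0,0],[0.52,0.98,0,0],[0.52,0.98,0,0],[0.52,0.98,0,0],[0.52,0.98,0,0],[0.52,0.98,0,0],[0.52,0.98,0,0],[0.52,0.98,0,0],[0.52,0.98,0,0],[0.52,0.98,0,0],[0.52,0.98,0,0],[0.52,0.98,0,0]]]' 48 80
python3 -m handwheel '[[[0.52,0.98,0,0],[0,0.1,0,0],[0,0,0,0],[0,0,0,0]]]'
python3 w.py w5 452.3 -169.8 120 -25.8
```

```text
t: 12.35
tcp_pos: [0.4504, -0.1404, 0.1188]
tool_rot: [0.975, -0.223, -0.001, -0.0]
force: [-0.4, 0.3, 0.8]
finger_gap: 0.563
gripper_force: 0.0
t: 12.85
tcp_pos: [0.4504, -0.1685, 0.1195]
tool_rot: [0.975, -0.223, -0.001, -0.0]
force: [-0.2, -0.8, -0.2]
finger_gap: 0.562
gripper_force: 0.0
steel 0.018 [256. 185.] z 0.0190 | ray [ 451.6 -170.9] [100.6  45.9] -25.9 [ 451.4 -170.5] 109.0
steel 0.018 [451.  87.] z 0.0193 | ray [ 458.4 -330.1] [51.9 20.8] -29.9 [ 453.6 -338.4] 51.9
wood 0.05 [440. 291.] z 0.0509 | ray [ 326.6 -266. ] [43.7 22.2] 9.6 [ 326.4 -266.5] 46.4
wood 0.05 [256. 203.] z 0.0509 | ray [ 452.  -171.2] [40.7 21.7] -26.5 [ 451.9 -171. ] 44.4
12.9
now [ 450.6005 -168.6187  119.6025] yaw -25.72 | shift [ 0.0817  0.0129 -0.016 ] turn 0.013
```

View pics/w5.png

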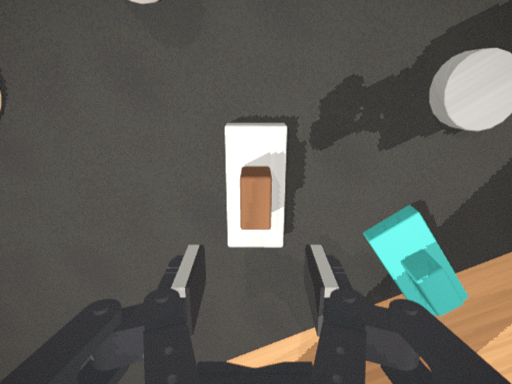

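The long weight is the steel one with the brown grip at (256,187), aligned with the tool. The turquoise look-alike at (415,260) is clear of the fingers. I'll descend and grip.

```bash
python3 -m handwheel '[[[0.085,0.065,0.6,0.05],[0,0,0.9,0],[0,0,0.9,0],[0,0,0.8,0],[0,0,0.5,0],[0,0,0.18,0],[0,0,0,0],[0,0,0,0]]]'
python3 -m handwheel '[[[0,0,0,0],[0,0,0,0],[0,0,0,0],[0,0,0,0],[0,0,0,0]]]' 8 80
python3 -c "
from h import *
plan(622.5,166.5,100,13.2)"
```

```text
t: 13.9
tcp_pos: [0.4526, -0.1724, 0.0233]
tool_rot: [0.974, -0.226, 0.001, 0.0]
force: [0.1, -0.5, -0.2]
finger_gap: 0.562
gripper_force: 0.0
t: 14.52
tcp_pos: [0.4526, -0.1722, 0.0236]
tool_rot: [0.974, -0.226, 0.001, 0.0]
force: [0.4, 1.7, 6.3]
finger_gap: 0.243
gripper_force: 79.5
now [ 452.5994 -172.2454   23.5936] yaw -26.10 | shift [  9.7145 -11.6401  -3.0431] turn -6.550
```

```bash
python3 -m handwheel '[[[0,0,-0.2,0],[0,0,-0.6,-0.9],[0,0,-0.8,-0.95],[0,0,-0.6,-0.95],[0,0,0,-0.95],[0,0,0,-0.95],[0,0,0,-0.95],[0,0,0,-0.9],[0.3,-0.6,0,0],[0.4,-0.95,0,0],[0.5,-0.95,0,0],[0.5,-0.95,0,0],[0.5,-0.95,0,0],[0.5,-0.95,0,0],[0.5,-0.95,0,0],[0.5,-0.95,0,0],[0.5,-0.95,0,0],[0.5,-0.95,0,0],[0.5,-0.95,0,0],[0.5,-0.95,0,0]]]'
python3 -m handwheel '[[[0,-0.6,0,0],[0,0,0,0],[0,0,0,0]]]'
python3 w.py w6 622.5 166.5 33.6 13.2
```

```text
t: 17.02
tcp_pos: [0.5264, 0.1311, 0.0772]
tool_rot: [0.993, 0.115, -0.001, -0.0]
force: [0.8, 0.2, -5.9]
finger_gap: 0.241
gripper_force: 78.9
t: 17.4
tcp_pos: [0.5235, 0.1435, 0.0776]
tool_rot: [0.993, 0.115, -0.001, 0.0]
force: [0.0, 0.6, -6.6]
finger_gap: 0.241
gripper_force: 79.0
cork 0.01 [151. 260.] z 0.0109 | ray [462.6 210. ] [95.3 33.8] -45.8 [452.8 200.5] 95.5
cork 0.01 [483. 113.] z 0.0110 | ray [612.9  21. ] [76.1 44.7] 27.2 [619.6   7.7] 76.6
cork 0.01 [258.  71.] z 0.0110 | ray [606.3 160.5] [83.7 65.4] 13.4 [606.3 160.5] 106.1
steel 0.018 [29. 21.] z 0.0189 | ray [609.3 292.5] [32.5 27. ] -18.0 [608.7 290.8] 39.9
steel 0.028 [154. 285.] z 0.0290 | ray [459.7 200.8] [67.5 33.1] -64.4 [453.3 197.8] 70.0
17.45
now [523.8721 143.242   77.6787] yaw 13.17 | shift [ 4.0549 -0.0051  1.7594] turn -0.005
```

View pics/w6.png

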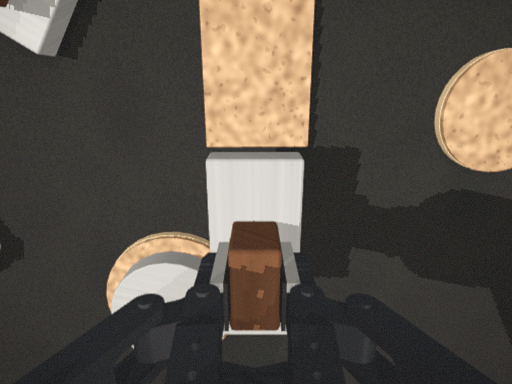

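The long trivet lies ahead at (258,71), cut off by the picture's top edge, and the held plate's front edge is at row 155. I'll measure the held plate's front edge and axis.

```bash
python3 - <<'E'
from h import *
z=np.load("pics/w6.npz");im,d,K,T=[z[k] for k in("im","d","K","T")];P=cloud(d,K,T);M=masks(im)
tx=T[:3,:3]@np.array([0,1,0]);a=np.radians(13.2);ex=np.array([np.cos(a),np.sin(a)]);ey=np.array([-ex[1],ex[0]])
for lab,m,zp in(("plate",M["steel"]&(abs(P[...,2]-.0725)<.003),.072),("cork",M["cork"]&(abs(P[...,2]-.011)<.0025),.010)):
    for c in blobs(m,2000):
        c=c.reshape(-1,2); 
        if not 200<c[:,0].mean()<310: continue
        q=cast(c,K,T,zp)[:,:2]*1000-[523.87,143.24];X,Y=q@ex,q@ey
        print(lab,"z",np.median(P[m][:,2]),shape(cast(c,K,T,zp)),"X",np.percentile(X,[1,5,95,99]))
        for lo,hi in((15,35),(35,50),(60,80),(80,105)):
            s=(X>lo)&(X<hi); l=Y[s&(Y<0)];r=Y[s&(Y>=0)]
            if len(l)>3 and len(r)>3: print("  X",lo,hi,"Ymin/max",np.median(l),np.median(r),"mid",(np.median(l)+np.median(r))/2)
E
```

```text
plate z 0.07282235181690158 (array([547. , 148.2]), array([48.5, 45.7]), 13.2, array([546.8, 148. ]), 66.0) X [-0.5638  0.6406 47.9222 47.9276]
  X 15 35 Ymin/max -22.891508925681876 21.969274184940332 mid -0.46111737037077205
  X 35 50 Ymin/max -16.516262580491603 16.891144323835384 mid 0.18744087167189072
cork z 0.010989510949637737 (array([606.3, 160.5]), array([83.7, 65.4]), 13.4, array([606.3, 160.5]), 106.1) X [ 42.472   42.4794 125.8546 125.859 ]
  X 35 50 Ymin/max -21.138560270608714 18.405717423633188 mid -1.366421423487763
  X 60 80 Ymin/max -34.33575499565376 30.3606427996145 mid -1.9875560980196294
  X 80 105 Ymin/max -34.333022219639744 30.44407244456736 mid -1.9444748875361917
```

```bash
python3 -m handwheel '[[[0.5,0.03,0,-0.03],[0.9,0.03,0,0],[0.9,0,0,0],[0.9,0,0.2,0],[0.7,0,0.4,0],[0.28,0,0.4,0],[0,0,0.2,0],[0,0,0,0],[0,0,0,0]]]'
python3 w.py w7 622.5 166.5 33.6 13.3
```

```text
t: 18.58
tcp_pos: [0.6258, 0.1665, 0.048]
tool_rot: [0.993, 0.117, -0.0, 0.0]
force: [-0.4, -0.2, -5.7]
finger_gap: 0.247
gripper_force: 79.0
cork 0.01 [483. 277.] z 0.0110 | ray [615.5  17.7] [78.9 46.9] 27.4 [622.    6.1] 80.0
cork 0.01 [256. 180.] z 0.0110 | ray [644.1 169.7] [78.6 65.4] 13.4 [643.8 169.5] 101.5
steel 0.018 [ 35. 170.] z 0.0189 | ray [628.3 297.1] [66.3 48.2] -18.8 [628.7 297.2] 80.2
18.625
now [626.1253 166.5824  48.1929] yaw 13.40 | shift [-0.1419 -0.0302  0.5837] turn 0.016
```

View pics/w7.png

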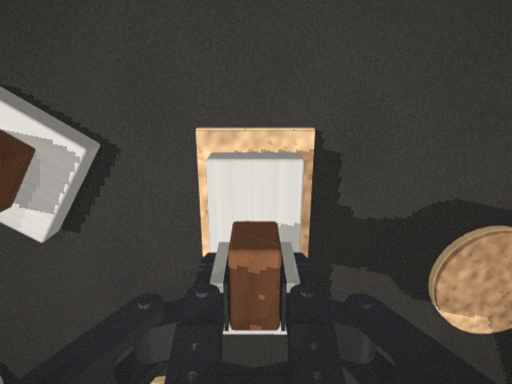

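The plate is centred laterally: plate columns 207–303, cork 196–315. The far-edge and near-edge measurements of the trivet centre agree at (624.0, 164.8). Lowering now.

```bash
python3 -m handwheel '[[[0,0,0.25,0],[0,0,0.15,0],[0,0,0.1,0],[0,0,0.04,0],[0,0,0.02,0],[0,0,0,0],[0,0,0,0]]]'
```

```text
t: 19.5
tcp_pos: [0.6265, 0.1666, 0.0339]
tool_rot: [0.993, 0.117, 0.0, -0.0]
force: [0.3, -0.9, -5.6]
finger_gap: 0.237
gripper_force: 79.1
```

```bash
python3 -m handwheel '[[[0,0,0.03,0],[0,0,0.02,0],[0,0,0,0]]]'
```

```text
t: 19.88
tcp_pos: [0.6265, 0.1666, 0.0337]
tool_rot: [0.993, 0.117, 0.0, 0.0]
force: [-3.5, -0.6, 3.9]
finger_gap: 0.246
gripper_force: 80.3
```

```bash
python3 -m handwheel '[[[0,0,0,0],[0,0,0,0],[0,0,0,0],[0,0,0,0],[0,0,-0.3,0],[0,0,-0.7,0],[0,0,-0.9,0],[0,0,-0.9,0],[0,0,-0.7,0],[0,0,0,0]]]' 48 80
python3 w.py w8 630 305.5 120 -19
```

```text
t: 21.12
tcp_pos: [0.6278, 0.1668, 0.1225]
tool_rot: [0.993, 0.117, 0.002, 0.0]
force: [-0.0, -0.4, -0.5]
finger_gap: 0.558
gripper_force: 0.0
cork 0.01 [223. 339.] z 0.0110 | ray [470.2 159.4] [69.  21.2] 57.2 [468.1 160.7] 69.4
cork 0.01 [429. 233.] z 0.0110 | ray [620.9   5.8] [78.1 74.8] 65.0 [620.8   6. ] 79.0
cork 0.01 [255. 191.] z 0.0110 | ray [623.2 164.4] [120.5  65.2] 13.4 [623.2 164.6] 136.8
steel 0.018 [ 23. 327.] z 0.0189 | ray [450.  342.9] [56.3 42.9] 33.7 [446.7 347.9] 57.3
steel 0.018 [ 77. 142.] z 0.0189 | ray [631.3 305. ] [66.4 66. ] 71.1 [631.3 305.4] 91.3
steel 0.028 [207. 355.] z 0.0290 | ray [471.1 171.5] [27.4 23.2] -69.0 [470.7 171.4] 35.2
steel 0.028 [255. 195.] z 0.0290 | ray [625.1 165.1] [100.2  45.7] 13.4 [625.1 164.8] 109.1
wood 0.05 [ 56. 154.] z 0.0508 | ray [632.1 304. ] [41.5 23.3] -18.9 [632.4 304.6] 45.4
21.175
now [626.7802 166.7078 121.1033] yaw 13.40 | shift [-1.6858 -5.2912  0.0399] turn 5.400
```

View pics/w8.png

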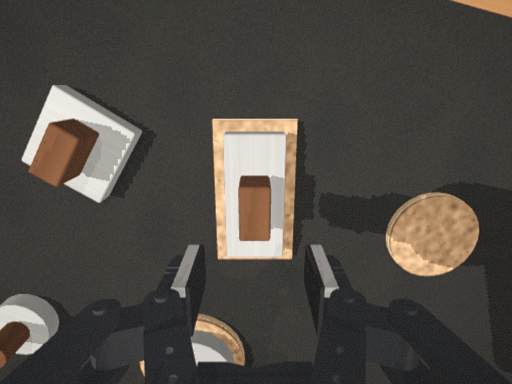

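The long weight is down on its trivet at (255,190), aligned in angle. The measured offset is about 2 mm along +x, so I'll check the edges.

```bash
cat > edges.py <<'E'
from h import *
import sys
def ext(name,col,a,lo,hi):
    z=np.load(f"pics/{name}.npz");im,d,K,T=[z[k] for k in("im","d","K","T")];P=cloud(d,K,T);M=masks(im)
    a=np.radians(a);ex=np.array([np.cos(a),np.sin(a)]);ey=np.array([-ex[1],ex[0]])
    for lab,m,zp,t in(("cork",M["cork"]&(abs(P[...,2]-.011)<.0015),.010,0),("plate",M["steel"]&(abs(P[...,2]-.029)<.0015),.028,0)):
        for c in blobs(m,400):
            c=c.reshape(-1,2)
            if not lo<c[:,0].mean()<hi or c[:,1].mean()>300: continue
            for zz in(zp,zp+.001):
                q=cast(c,K,T,zz)[:,:2]*1000
                X,Y=q@ex,q@ey
                print(lab,zz,"X %.1f %.1f mid %.2f Y %.1f %.1f mid %.2f"%(*np.percentile(X,[1,99]),np.percentile(X,[1,99]).mean(),*np.percentile(Y,[2,98]),np.percentile(Y,[2,98]).mean()))
n,a,lo,hi=sys.argv[1:];ext(n,0,float(a),float(lo),float(hi))
E
python3 edges.py w8 13.4 200 300
```

```text
cork 0.01 X 584.1 703.8 mid 643.97 Y -17.0 48.0 mid 15.51
cork 0.011 X 584.7 703.9 mid 644.30 Y -16.9 47.9 mid 15.51
plate 0.028 X 596.2 695.7 mid 645.98 Y -7.1 38.5 mid 15.71
plate 0.029 X 596.8 695.9 mid 646.34 Y -7.0 38.4 mid 15.71
```

Confirmed: 2 mm off along x (borders of 12 and 8 mm). I'll regrasp, lift slightly, shift back 2 mm and set it down again.

```bash
python3 -m handwheel '[[[0,0,0.6,0],[0,0,0.9,0],[0,0,0.9,0],[0,0,0.7,0],[0,0,0.3,0],[0,0,0.08,0],[0,0,0,0],[0,0,0,0]]]'
python3 -m handwheel '[[[0,0,0,0],[0,0,0,0],[0,0,0,0],[0,0,0,0],[0,0,0,0],[0,0,-0.1,0],[0,0,-0.1,0],[-0.04,0,0,0],[-0.04,0,0,0],[0,0,0,0],[0,0,0,0]]]' 8 80
```

```text
t: 22.18
tcp_pos: [0.6271, 0.1667, 0.034]
tool_rot: [0.993, 0.117, 0.001, 0.0]
force: [0.5, -0.1, 0.1]
finger_gap: 0.565
gripper_force: 0.0
t: 23.55
tcp_pos: [0.6244, 0.1661, 0.038]
tool_rot: [0.993, 0.117, -0.0, 0.0]
force: [-1.0, -0.3, -6.9]
finger_gap: 0.241
gripper_force: 79.6
```

```bash
python3 -m handwheel '[[[0,0,0.08,0],[0,0,0.05,0],[0,0,0.03,0],[0,0,0.02,0],[0,0,0,0],[0,0,0,0]]]'
```

```text
t: 24.3
tcp_pos: [0.6243, 0.1662, 0.0339]
tool_rot: [0.993, 0.117, -0.0, 0.0]
force: [-2.4, -0.6, -1.6]
finger_gap: 0.24
gripper_force: 80.1
```

```bash
python3 -m handwheel '[[[0,0,0,0],[0,0,0,0],[0,0,0,0],[0,0,0,0],[0,0,-0.3,0],[0,0,-0.7,0],[0,0,-0.9,0],[0,0,-0.9,0],[0,0,-0.7,0],[0,0,0,0]]]' 48 80
python3 w.py w9 631.6 304.8 120 -19; python3 edges.py w9 13.4 200 300
```

```text
t: 25.55
tcp_pos: [0.6258, 0.1664, 0.1235]
tool_rot: [0.993, 0.117, 0.002, 0.0]
force: [0.2, 0.6, -0.1]
finger_gap: 0.561
gripper_force: 0.0
cork 0.01 [223. 338.] z 0.0110 | ray [468.9 159. ] [72.  21.2] 54.6 [466.9 160.5] 72.4
cork 0.01 [430. 231.] z 0.0110 | ray [620.8   5.3] [77.2 75.4] 75.6 [621.5   5.7] 79.0
cork 0.01 [255. 178.] z 0.0110 | ray [623.5 164.5] [120.2  65.2] 13.4 [623.4 164.4] 136.3
steel 0.018 [ 24. 325.] z 0.0189 | ray [449.6 342.9] [56.5 43.5] 33.8 [446.6 347.5] 56.9
steel 0.018 [ 77. 139.] z 0.0189 | ray [631.2 305.1] [66.4 66. ] 71.1 [631.3 305.6] 91.4
steel 0.028 [208. 354.] z 0.0290 | ray [469.5 169.8] [30.8 26.6] -72.0 [469.6 169.5] 40.1
steel 0.028 [255. 195.] z 0.0290 | ray [622.8 164.6] [100.6  45.8] 13.4 [622.7 164.7] 109.2
wood 0.05 [ 56. 151.] z 0.0508 | ray [632.1 304.1] [41.6 23.2] -18.9 [632.3 304.6] 45.9
25.6
now [624.8236 166.2403 122.0738] yaw 13.40 | shift [-1.5483 -5.3287  0.0789] turn 5.400
cork 0.01 X 584.5 703.9 mid 644.22 Y -17.0 48.1 mid 15.56
cork 0.011 X 585.1 704.0 mid 644.55 Y -16.8 48.0 mid 15.57
plate 0.028 X 593.7 693.6 mid 643.61 Y -6.9 38.6 mid 15.84
plate 0.029 X 594.2 693.7 mid 643.96 Y -6.8 38.5 mid 15.85
```

The long one is now within 0.6 mm. Next is the square weight.

```bash
python3 -m handwheel '[[[0,0,0,0.9],[0,0,0,0.9],[0,0,0,0.9],[0,0,0,0.9],[0,0,0,0.9],[0,0,0,0.9],[-0.2,-0.7,0,0],[-0.27,-0.93,0,0],[-0.27,-0.93,0,0],[-0.27,-0.93,0,0],[-0.27,-0.93,0,0],[-0.27,-0.91,0,0],[0,0,0,0],[0,0,0,0]]]'
python3 w.py w10 631.6 304.8 120 -19
```

```text
t: 27.35
tcp_pos: [0.631, 0.3045, 0.1209]
tool_rot: [0.986, -0.165, -0.0, 0.0]
force: [0.2, 0.3, -0.0]
finger_gap: 0.563
gripper_force: 0.0
cork 0.01 [452. 298.] z 0.0110 | ray [469.5 163. ] [93.1 28.5] 54.1 [459.1 170.6] 93.1
cork 0.01 [399. 126.] z 0.0110 | ray [622.9 165.3] [121.5  66.9] 13.2 [623.3 165.7] 135.6
steel 0.018 [271. 360.] z 0.0189 | ray [466.3 344.7] [45.5 13.9] 83.3 [461.9 345.2] 45.6
steel 0.018 [253. 189.] z 0.0189 | ray [631.2 305.5] [66.  65.9] 71.0 [630.8 305.7] 91.9
steel 0.028 [470. 329.] z 0.0290 | ray [449.6 160.5] [79.3 29.7] 29.3 [443.  172.3] 79.3
steel 0.028 [434. 146.] z 0.0290 | ray [622.4 165.7] [101.3  46.9] 13.4 [622.7 165.1] 109.7
wood 0.05 [253. 205.] z 0.0509 | ray [631.7 305.3] [40.3 21.9] -19.0 [631.5 305.5] 44.3
wood 0.05 [443. 149.] z 0.0509 | ray [625.2 174.6] [44.1 20.2] -14.9 [623.1 166.8] 44.3
27.4
now [631.0939 304.0763 120.891 ] yaw -19.03 | shift [ 0.0097 -0.034   0.0356] turn -0.005
```

View pics/w10.png

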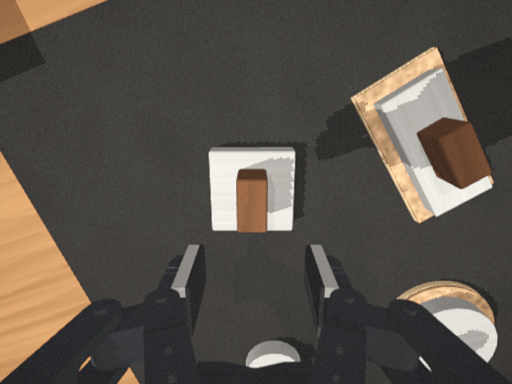

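The square weight is centred at (253,189) and its grip is lined up with the fingers. I'll pick it.

```bash
python3 -m handwheel '[[[0,-0.05,0.6,0],[0,0,0.9,0],[0,0,0.9,0],[0,0,0.8,0],[0,0,0.5,0],[0,0,0.2,0],[0,0,0,0],[0,0,0,0]]]'
python3 -m handwheel '[[[0,0,0,0],[0,0,0,0],[0,0,0,0],[0,0,0,0],[0,0,0,0]]]' 8 80
python3 -c "
from h import *
plan(620,-338,122,5)"
```

```text
t: 28.4
tcp_pos: [0.6323, 0.3062, 0.0245]
tool_rot: [0.986, -0.165, 0.001, -0.0]
force: [0.7, 0.8, 0.8]
finger_gap: 0.562
gripper_force: 0.0
t: 29.02
tcp_pos: [0.6322, 0.3063, 0.0246]
tool_rot: [0.986, -0.165, 0.001, -0.0]
force: [-0.1, 0.9, 5.7]
finger_gap: 0.239
gripper_force: 80.6
now [632.1608 306.3319  24.5602] yaw -19.00 | shift [-2.7262 25.6285 -3.9291] turn -4.000
```

```bash
python3 -m handwheel '[[[0,0,-0.3,0],[0,0,-0.8,-0.8],[0,0,-0.95,-0.8],[0,0,-0.95,-0.8],[0,0,-0.9,-0.8],[-0.1,0.5,0,-0.8],[-0.13,0.98,0,0],[-0.13,0.98,0,0],[-0.13,0.98,0,0],[-0.13,0.98,0,0],[-0.13,0.98,0,0],[-0.13,0.98,0,0],[-0.13,0.98,0,0],[-0.13,0.98,0,0],[-0.13,0.98,0,0],[-0.13,0.98,0,0],[-0.13,0.98,0,0],[-0.13,0.98,0,0],[-0.13,0.98,0,0],[-0.13,0.98,0,0]]]'
python3 -m handwheel '[[[-0.13,0.98,0,0],[-0.13,0.98,0,0],[-0.13,0.98,0,0],[-0.13,0.98,0,0],[-0.13,0.98,0,0],[-0.13,0.98,0,0],[-0.1,0.5,0,0],[0,0,0,0],[0,0,0,0]]]'
python3 w.py w11 620 -338 34.6 5
```

```text
t: 31.52
tcp_pos: [0.6133, -0.0542, 0.1212]
tool_rot: [0.999, 0.043, 0.0, 0.0]
force: [0.0, -0.3, -4.9]
finger_gap: 0.245
gripper_force: 79.3
t: 32.65
tcp_pos: [0.6054, -0.2121, 0.1209]
tool_rot: [0.999, 0.044, -0.0, -0.001]
force: [0.7, 0.5, -5.4]
finger_gap: 0.244
gripper_force: 79.3
cork 0.01 [411. 179.] z 0.0110 | ray [ 621.5 -338.7] [87.6 86.1] -85.0 [ 621.5 -338.8] 122.1
cork 0.01 [ 12. 150.] z 0.0108 | ray [616.2 -22.1] [66.5 23.9] -8.9 [618.  -10.7] 66.5
wood 0.05 [274.   5.] z 0.0506 | ray [ 728.9 -213.7] [20.2  8.2] -85.0 [ 732.7 -213.4] 20.2
32.7
now [ 605.4644 -211.8259  120.8877] yaw 5.05 | shift [0.1416 5.0819 3.4462] turn 0.008
```

View pics/w11.png

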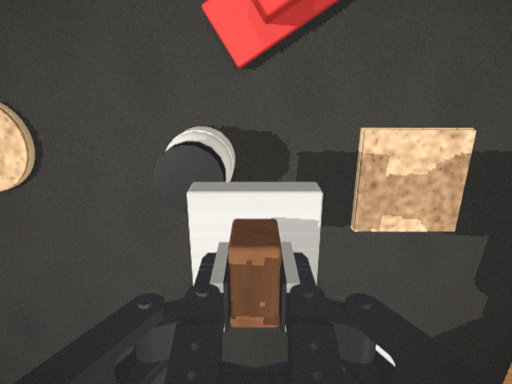

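The square trivet is fully visible at (415,180) and the jar at (195,165) is clear. I'll measure the plate offset in the hand and refine the trivet edges.

```bash
cat > held.py <<'E'
from h import *
import sys
# extents along tool axes (mm, relative to TCP) of held plate top and of cork: name zplate yaw tcpx tcpy
n=sys.argv[1];zp,a,x,y=map(float,sys.argv[2:])
z=np.load(f"pics/{n}.npz");im,d,K,T=[z[k] for k in("im","d","K","T")];P=cloud(d,K,T);M=masks(im)
a=np.radians(a);ex=np.array([np.cos(a),np.sin(a)]);ty=np.array([ex[1],-ex[0]])
for lab,m,zz in(("plate",M["steel"]&(abs(P[...,2]*1000-zp-.8)<2),zp/1000),("cork",M["cork"]&(abs(P[...,2]-.011)<.0015),.010)):
    for c in blobs(m,800):
        c=c.reshape(-1,2);q=cast(c,K,T,zz)[:,:2]*1000-[x,y];X,Y=q@ex,q@ty;p=lambda v:np.percentile(v,[2,98])
        print(lab,c.mean(0).round(),"X",p(X),"Y",p(Y),"mid",p(X).mean(),p(Y).mean(),shape(q/1000)[2])
E
python3 held.py w11 114.3 5.05 605.46 -211.9
```

```text
plate [255. 228.] X [-17.5171  32.2564] Y [-31.888   33.7893] mid 7.369627647239666 0.9506445405992476 -84.9
cork [414. 178.] X [-38.2099  46.3751] Y [ 85.7565 171.4365] mid 4.0825555942841625 128.5965064439951 -85.0
cork [ 10. 152.] X [-1.1479 61.1333] Y [-206.9713 -178.0793] mid 29.99268707074428 -192.52530876836914 -8.9
```

```bash
python3 -m handwheel '[[[0.04,0.6,0,0],[0.05,0.9,0,0],[0.05,0.9,0,0],[0.05,0.9,0,0],[0,0.9,0,0],[0,0.7,0.4,0],[0,0.2,0.8,0],[0,0,0.8,0],[0,0,0.6,0],[0,0,0.3,0],[0,0,0,0],[0,0,0,0]]]'
python3 w.py w12 620 -338 34.6 5.05; python3 held.py w12 42 5.05 620 -338
```

```text
t: 34.2
tcp_pos: [0.6222, -0.3398, 0.0494]
tool_rot: [0.999, 0.044, 0.001, 0.001]
force: [0.1, -0.4, -4.6]
finger_gap: 0.241
gripper_force: 79.4
cork 0.01 [230. 194.] z 0.0110 | ray [ 622.  -338.8] [86.5 85.5] 5.0 [ 621.6 -338.6] 120.5
34.25
now [ 622.2504 -339.9107   49.628 ] yaw 5.01 | shift [-0.0839 -0.0849  0.6009] turn -0.006
plate [256. 229.] X [-16.3709  34.5874] Y [-30.2183  35.7852] mid 9.108289028551505 2.783481884598622 -85.0
cork [232. 194.] X [-39.0676  43.9391] Y [-41.7466  43.5799] mid 2.435707142298 0.9166504579878918 -85.0
```

View pics/w12.png

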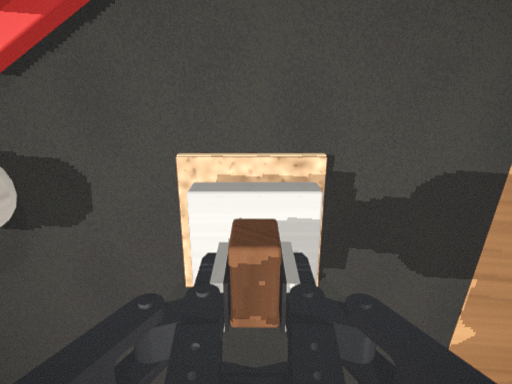

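The right border is narrower (columns 322–326 against 177–188 on the left), so I'll shift 1.9 mm left and then lower.

```bash
python3 -m handwheel '[[[0,-0.075,0.2,0],[0,0,0.16,0],[0,0,0.12,0],[0,0,0.06,0],[0,0,0.04,0],[0,0,0,0],[0,0,0,0]]]'
```

```text
t: 35.12
tcp_pos: [0.6213, -0.3378, 0.0346]
tool_rot: [0.999, 0.044, 0.0, 0.0]
force: [-1.9, 0.8, -0.4]
finger_gap: 0.242
gripper_force: 80.0
```

Touched down, so I'll release, rise and inspect.

```bash
python3 -m handwheel '[[[0,0,0,0],[0,0,0,0],[0,0,0,0],[0,0,0,0],[0,0,-0.3,0],[0,0,-0.7,0],[0,0,-0.9,0],[0,0,-0.9,0],[0,0,-0.7,0],[0,0,0,0]]]' 60 80
python3 w.py w13 446.8 346.5 122; python3 edges.py w13 5 200 300
```

```text
t: 36.38
tcp_pos: [0.6225, -0.3386, 0.1243]
tool_rot: [0.999, 0.044, 0.002, 0.002]
force: [0.2, -0.4, -0.7]
finger_gap: 0.703
gripper_force: 0.0
cork 0.01 [254. 174.] z 0.0110 | ray [ 621.6 -339.1] [85.7 85.5] 4.9 [ 621.7 -339. ] 120.6
steel 0.028 [254. 193.] z 0.0290 | ray [ 620.7 -339. ] [66.4 66. ] 4.9 [ 620.5 -339.1] 91.3
steel 0.028 [ 52. 162.] z 0.0282 | ray [ 633.9 -186. ] [48.6 20.3] 25.4 [ 629.8 -177.6] 48.6
wood 0.05 [ 32. 172.] z 0.0487 | ray [ 632.4 -184.8] [39.5 16.1] 21.9 [ 629.9 -178.6] 39.5
wood 0.05 [64.  9.] z 0.0507 | ray [ 732.9 -217.8] [35.9 15.4] -85.0 [ 740.  -217.2] 35.9
36.425
now [ 621.6652 -338.0223  122.6986] yaw 4.99 | shift [ -4.5846 -27.8858  -0.013 ] turn -0.000
cork 0.01 X 547.0 631.8 mid 589.39 Y -434.5 -349.4 mid -391.96
cork 0.011 X 547.5 632.0 mid 589.71 Y -434.4 -349.5 mid -391.95
plate 0.028 X 555.5 621.2 mid 588.39 Y -424.6 -359.1 mid -391.82
plate 0.029 X 556.0 621.4 mid 588.73 Y -424.4 -359.2 mid -391.82
```

View pics/w13.png

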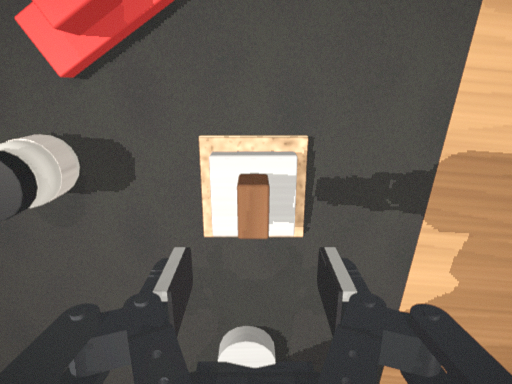

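The square weight is within 1 mm. On to the small round one.

```bash
python3 -m handwheel '[[[-0.1,-0.5,0,0],[-0.16,-0.97,0,0],[-0.16,-0.97,0,0],[-0.16,-0.97,0,0],[-0.16,-0.97,0,0],[-0.16,-0.97,0,0],[-0.16,-0.97,0,0],[-0.16,-0.97,0,0],[-0.16,-0.97,0,0],[-0.16,-0.97,0,0],[-0.16,-0.97,0,0],[-0.16,-0.97,0,0],[-0.16,-0.97,0,0],[-0.16,-0.97,0,0],[-0.16,-0.97,0,0],[-0.16,-0.97,0,0],[-0.16,-0.97,0,0],[-0.16,-0.97,0,0],[-0.16,-0.97,0,0],[-0.16,-0.97,0,0]]]'
python3 -m handwheel '[[[-0.16,-0.97,0,0],[-0.16,-0.97,0,0],[-0.16,-0.97,0,0],[-0.16,-0.97,0,0],[-0.16,-0.97,0,0],[-0.16,-0.97,0,0],[-0.16,-0.97,0,0],[-0.16,-0.97,0,0],[-0.16,-0.97,0,0],[0,-0.2,0,0],[0,0,0,0],[0,0,0,0]]]'
python3 w.py w14 446.8 346.5 122
```

```text
t: 38.92
tcp_pos: [0.5014, 0.1283, 0.1217]
tool_rot: [0.999, 0.044, 0.0, -0.0]
force: [0.0, -0.1, -1.1]
finger_gap: 0.708
gripper_force: 0.0
t: 40.42
tcp_pos: [0.4466, 0.3454, 0.1215]
tool_rot: [0.999, 0.043, -0.0, 0.0]
force: [-0.8, -0.9, -0.3]
finger_gap: 0.698
gripper_force: 0.0
cork 0.01 [429. 198.] z 0.0110 | ray [444.2 196.7] [102.9  79. ] -29.9 [438.  185.6] 105.2
cork 0.01 [500.  31.] z 0.0109 | ray [577.8 182.9] [41.2 16.2] 17.7 [578.4 181.7] 43.1
steel 0.018 [252. 194.] z 0.0190 | ray [446.8 347. ] [55.1 54.3] 4.9 [446.6 346.8] 56.3
steel 0.028 [458. 222.] z 0.0290 | ray [437.9 185.2] [85.1 83.2] 61.7 [437.7 184.8] 86.5
wood 0.05 [252. 205.] z 0.0509 | ray [446.7 347.1] [24.1 22.7] -2.1 [446.9 347.3] 24.6
40.475
now [446.7773 345.3443 121.5496] yaw 4.94 | shift [ 0.0049 -0.046  -0.018 ] turn -0.000
```

View pics/w14.png

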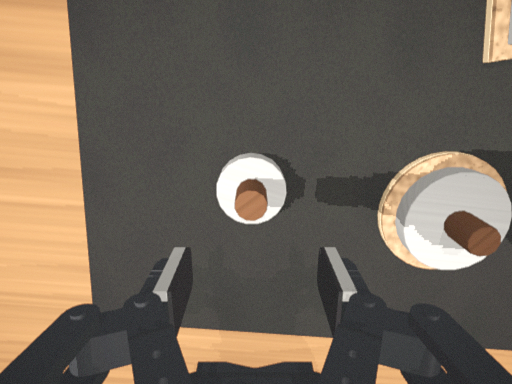

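The small round weight is at (252,190), with its knob top at (252,205). I'll pick it.

```bash
python3 -m handwheel '[[[0,-0.1,0.6,0],[0,0,0.9,0],[0,0,0.9,0],[0,0,0.8,0],[0,0,0.5,0],[0,0,0.23,0],[0,0,0,0],[0,0,0,0]]]'
python3 -m handwheel '[[[0,0,0,0],[0,0,0,0],[0,0,0,0],[0,0,0,0],[0,0,0,0],[0,0,0,0]]]' 10 80
python3 -c "
from h import *
plan(621,6.5,122)"
```

```text
t: 41.48
tcp_pos: [0.4469, 0.3489, 0.0239]
tool_rot: [0.999, 0.044, 0.001, -0.0]
force: [0.2, 0.3, -0.2]
finger_gap: 0.702
gripper_force: 0.0
t: 42.22
tcp_pos: [0.4467, 0.3487, 0.0241]
tool_rot: [0.999, 0.044, 0.0, -0.0]
force: [-0.2, -1.1, 5.4]
finger_gap: 0.253
gripper_force: 78.1
now [446.6691 348.7322  24.0837] yaw 5.01 | shift [ 5.7558 14.2444 -3.9154] turn -0.000
```

```bash
python3 -m handwheel '[[[0,0,-0.3,0],[0,0,-0.8,0],[0,0,-0.95,0],[0,0,-0.95,0],[0.2,0.3,-0.6,0],[0.6,0.95,0,0],[0.6,0.95,0,0],[0.6,0.95,0,0],[0.6,0.95,0,0],[0.6,0.95,0,0],[0.6,0.95,0,0],[0.6,0.95,0,0],[0.6,0.95,0,0],[0.6,0.95,0,0],[0.16,0.95,0,0],[0,0,0,0],[0,0,0,0]]]'
python3 w.py w15 621 6.5 34.1
python3 - <<'E'
from h import *
T=pose(sense());print(T[:3,3]*1000)
E
python3 arc.py w15 108.5 56 76
```

```text
t: 44.35
tcp_pos: [0.6104, 0.117, 0.1127]
tool_rot: [0.999, 0.043, -0.001, -0.0]
force: [-0.2, 0.5, -3.6]
finger_gap: 0.254
gripper_force: 78.6
cork 0.01 [395. 187.] z 0.0110 | ray [621.1   5.5] [77.4 74.7] 50.5 [620.8   5.7] 77.6
cork 0.01 [184. 147.] z 0.0109 | ray [623.1 164.3] [120.1  66.3] 13.4 [623.2 164.2] 136.5
steel 0.028 [190. 171.] z 0.0289 | ray [622.5 164.6] [100.   45.9] 13.4 [622.4 164.7] 108.3
44.4
now [610.3705 117.4298 112.8696] yaw 5.01 | shift [0.0413 4.4586 3.1489] turn -0.000
[610.3705 117.4298 112.8696]
plate [255. 231.] [610.266  116.4004] rms 0.61 n 171
cork [184. 147.] [640.0708 172.3073] rms 1.39 n 125
cork [395. 188.] [620.6161   5.3357] rms 0.58 n 274
```

View pics/w15.png

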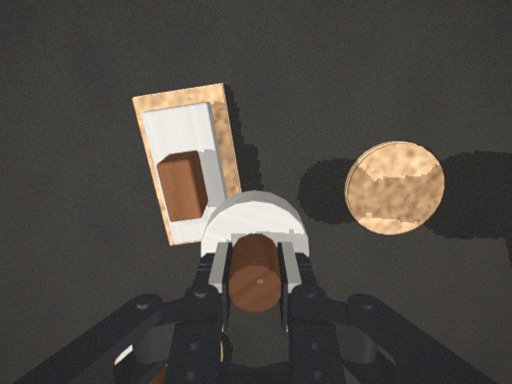

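The small trivet is at (395,187), with a good arc fit and clear of the held plate at (255,231). I'll move over it and partly lower.

```bash
python3 -m handwheel '[[[0.02,0.6,0,0],[0,0.95,0,0],[0,0.95,0,0],[0,0.95,0,0],[0,0.7,0.2,0],[0,0.31,0.5,0],[0,0,0.7,0],[0,0,0.7,0],[0,0,0.4,0],[0,0,0,0],[0,0,0,0]]]'
python3 w.py w16 621 6.5 34.1; python3 arc.py w16 44.5 56 76
```

```text
t: 45.78
tcp_pos: [0.6218, 0.0063, 0.0511]
tool_rot: [0.999, 0.044, 0.0, 0.0]
force: [0.2, 0.3, -3.1]
finger_gap: 0.255
gripper_force: 78.8
cork 0.01 [254. 194.] z 0.0110 | ray [637.7   2.5] [75.3 42.9] 80.2 [621.8   5.2] 75.4
cork 0.01 [ 34. 189.] z 0.0107 | ray [629.2 136. ] [121.4  26. ] 6.5 [628.3 143.9] 121.7
steel 0.018 [506. 249.] z 0.0183 | ray [ 620.7 -146.2] [33.6  7. ] 18.9 [ 621.7 -149.2] 33.6
steel 0.018 [ 23. 212.] z 0.0176 | ray [618.8 140.6] [80.4  7.6] 13.3 [619. 140.] 80.5
steel 0.028 [ 12. 243.] z 0.0287 | ray [606.2 137.2] [67.9 22.9] -8.8 [607.9 148.2] 67.9
45.825
now [622.0254   6.1657  51.3854] yaw 5.02 | shift [-0.0407 -0.0172  0.6914] turn -0.000
plate [255. 230.] [622.0967   5.5318] rms 0.53 n 180
cork [ 34. 191.] [623.8945 140.7677] rms 1.40 n 35
cork [223. 192.] [620.7018   3.8162] rms 0.83 n 84
```

View pics/w16.png

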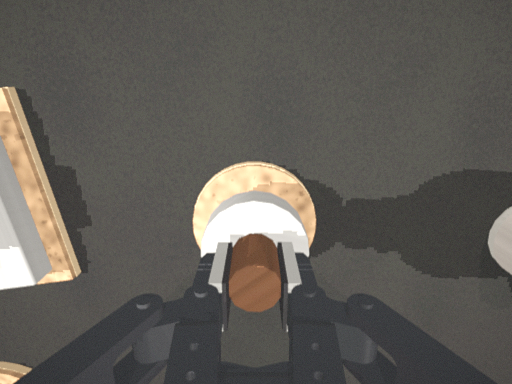

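The small round weight is centred laterally (cork 194–315, plate 202–308). I'll shift 1 mm back and lower.

```bash
python3 -m handwheel '[[[-0.04,0,0.25,0],[0,0,0.2,0],[0,0,0.12,0],[0,0,0.06,0],[0,0,0.04,0],[0,0,0.02,0],[0,0,0,0],[0,0,0,0]]]'
```

```text
t: 46.82
tcp_pos: [0.6204, 0.006, 0.0341]
tool_rot: [0.999, 0.044, 0.0, 0.0]
force: [-2.4, -0.2, 3.3]
finger_gap: 0.256
gripper_force: 79.1
```

```bash
python3 -m handwheel '[[[0,0,0,0],[0,0,0,0],[0,0,0,0],[0,0,0,0],[0,0,-0.3,0],[0,0,-0.7,0],[0,0,-0.9,0],[0,0,-0.9,0],[0,0,-0.7,0],[0,0,0,0]]]' 60 80
python3 w.py w17; python3 arc.py w17 28 56 76
```

```text
t: 48.08
tcp_pos: [0.6217, 0.0058, 0.1234]
tool_rot: [0.999, 0.044, 0.002, 0.0]
force: [0.5, 0.1, 0.8]
finger_gap: 0.704
gripper_force: 0.0
cork 0.01 [ 32. 319.] z 0.0108 | ray [472.8 206.9] [81.2 21.6] -57.4 [466.  202.6] 81.3
cork 0.01 [254. 183.] z 0.0110 | ray [623.    5.9] [74.5 71.4] -80.4 [621.    5.4] 76.4
cork 0.01 [ 74. 163.] z 0.0108 | ray [623.3 163.4] [120.   68.1] 13.2 [623.4 163.7] 136.1
steel 0.028 [ 18. 346.] z 0.0289 | ray [459.2 208.6] [63.3 16.2] -41.5 [454.5 203.4] 63.3
steel 0.028 [459. 197.] z 0.0292 | ray [ 632.1 -153.2] [48.2 20.9] -18.9 [ 628.9 -162.5] 48.2
steel 0.028 [255. 200.] z 0.0290 | ray [620.3   4.8] [55.5 54.4] 4.9 [620.3   4.9] 56.4
steel 0.028 [ 48. 173.] z 0.0289 | ray [622.4 165. ] [99.8 46.5] 13.5 [622.6 164.4] 108.2
wood 0.05 [482. 208.] z 0.0496 | ray [ 631.9 -155.9] [42.1 19.3] -21.7 [ 628.8 -163.5] 42.1
wood 0.05 [ 38. 180.] z 0.0498 | ray [625.6 154.7] [40.3  8.6] 18.5 [624.7 157.7] 40.3
48.125
plate [ 48. 173.] [636.9216 166.756 ] rms 1.50 n 45
plate [255. 200.] [620.4832   4.814 ] rms 0.77 n 223
cork [ 73. 163.] [643.9544 151.689 ] rms 1.46 n 35
cork [254. 183.] [620.5994   5.2822] rms 0.89 n 237
```

All four offsets are within about 1 mm, the gripper is open and well clear, and the jar and disc were not touched. Handing in.

```bash
python3 -c "
from station import *
print(sense()['force'],sign_off())"
```

```text
the job is handed in; nothing more can be done
[-0.18835617  1.17964052  0.27419141] None
```

All four weights are on their own trivets, placed in the order asked and measured within about 1 mm of centre, and the job was handed in at about 48 s; the long weight was lifted once more right after placing to take out a 2 mm offset, and I viewed 15 pictures, one over the 14 allowed.

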